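# Latch the board carriage at its test position

### The job

Two board jigs stand on the bench; one carriage is already latched at its middle position against its stop pin, the other is still sprung forward at its loading position. With the fingertips, push the front face of that one straight in, past its stop pin but without ramming it against its far end, then let go so that its spring brings it back to latch on the pin. Leave the stop pins, both boards, the jig already set and everything else on the bench alone.

Things in the scene. Friction and masses are not known exactly. Their poses are not given: they have to be found in the camera images.
- jig_a: The jig whose carriage is still at its loading position (to be set). Grey base plate 240 x 120 mm, 15 mm thick; origin at the centre of its underside; its x axis is the push direction (away from the robot, turned up to 0.35 rad either way), y left, z up. At its far end, x = 90 to 118 mm, a black contact block 75 mm high. Either jig may stand on the left.
- jig_b: The other jig, alike in all, whose carriage is already latched (leave it alone). Same frame and sizes as jig_a.
- carriage_a (a joint): jig_a's carriage, m along the jig's +x. 0 = loading position, held by a spring; 0.039 = latched (middle); 0.078 = hard end. Spring 4 N at 0 to 8 N at the end; passing the pin adds about 3 N, a damper 40 N per m/s. Its side tooth shoves the stop pin aside; past 0.039 the pin snaps out behind the tooth and on release the carriage rests on it. Let go earlier, it springs back to 0.
- carriage_b (a joint): travel in m of jig_b's carriage, same meaning; it starts latched at 0.039
- push_a (a point): Centre of the flat upright front face (towards the robot) of jig_a's carriage, an aluminium block 110 mm long, 90 mm wide, from 18 to 70 mm above the table. This point is 45 mm above the table and moves with it; at 0 it lies at x = -110, y = 0 mm of jig_a. As the carriage goes in, the 15 mm high base plate is below the finger. Stops 31 mm high stand before the face at y = 42 to 58 mm on either side.
- push_b (a point): the same point on jig_b's carriage
- pin_a (a joint): jig_a's stop pin: steel, 8 mm thick, along the jig's y, 40 mm above the table, at x = -30 mm on the +y side, in a dark housing 60 mm high at y = 66 to 82 mm, with a black knob 18 mm across at y = 84 to 98 mm. 0 = sprung fully in (tip at y = 47 mm), 0.014 m = drawn fully out. It works by itself.
- pin_b (a joint): jig_b's stop pin, same meaning
- pintip_a (a point): inner tip of jig_a's stop pin
- nest_a (a point): centre of the nest floor on top of jig_a's carriage, 62 mm above the table; lips 8 mm high around it hold the board
- nest_b (a point): same point on jig_b's carriage
- board_a: green circuit board 86 x 70 mm, 3 mm thick with parts up to 14 mm high, lying loose in the nest of jig_a's carriage; origin at the centre of its underside
- board_b: the same kind of board in jig_b's nest
- screwdriver: screwdriver lying in front of and between the jigs, loose; origin at the middle of its underside (bystander)
- spool: grey wire spool, 50 mm across, 42 mm high, standing between the jigs, loose; origin at the middle of its underside (bystander)
- heatsink: finned aluminium heat sink 50 x 50 x 28 mm, between the jigs farther back, loose; origin at the middle of its underside (bystander)
- jar: glass jar with white lid, 70 mm across, 110 mm high, loose; origin at the middle of its underside (bystander)
- pliers: small red-handled pliers lying flat, about 170 mm long, loose; origin at the middle of its underside (bystander)
- tape: roll of blue tape, 70 mm across, 19 mm high, loose; origin at the middle of its underside (bystander)
- marker: black marker pen, 130 mm long, 14 mm thick, lying, loose; origin at the middle of its underside (bystander)
There are look-alikes about, which are no part of the job. Leave any purple look-alike of the board_a alone.

How it is judged:
By the outcome, as a careful person would: the job done as asked, in the order asked, and still so for the second after the job is handed in, with the robot touching nothing.
It also fails if it takes over 35 s, if anything falls off the work surface, if the arm or the gripper's body presses on something with over 40 N, if the wrist force passes 120 N, or if a joint passes its speed limit or range.

### The arm

A 7-joint arm with a two-finger parallel gripper is mounted at the origin on the work surface. World frame = base frame: x ahead of the robot, y to its left, z up, the work surface at z = 0. Lengths are in m, angles in rad, forces in N, time in s.
With the tool pointing down it reaches from about 0.425 to 0.925 m from the base axis. Payload 6.8 kg.
Tool frame: the origin (TCP) lies between the finger pads; the fingertips stand r.tcp_to_tips ahead of it and the grasp point (between the pads) lies 3 mm ahead of it (r.tcp_to_tips is the distance from the TCP to the fingertips, in m); z points along the fingers, y is the line along which they close (so a half turn about z gives the same grasp; the last joint's range is limited). The gripper opens to 85 mm and grips with 20 to 120 N. Pads are 22 mm wide; open, the fingers measure 114 mm over their backs; the gripper's body (76 mm by 85 mm) begins 54 mm behind the grasp point. The pads swing forward as they close: fully open they stand 13 mm farther back than shut.
Start: joints at [-1.373, 0.477, 0.022, 1.555, -0.011, 1.109, -0.083], TCP at [0.203, 0.644, 0.253] pointing down, gripper open.
Joint ranges: [-2.96, 2.96], [-0.34, 2.1], [-1.41, 1.46], [0.24, 2.44], [-1.37, 4.51], [0.17, 1.92], [-2.96, 2.96]. Speed limits (rad/s): [2.39, 2.39, 3.14, 3.14, 3.14, 3.14, 3.14].

### API

Orientations are given as a rotation vector (axis times angle).
In Python, from bench import r gives the robot as it stands. The module is installed in compiled form; this text tells all that it offers.
- The arm moves only by the tool step_arm, never from a script. Its argument "moves" is a list of rows, each an object of numbers: "rx", "ry", "rz": the turn, a rotation vector about the tool's x, y, z in degrees; "dx", "dy", "dz": the shift along the tool's x, y, z in mm; "gripper": the opening, from -1 (shut) to 1 (fully open). In form: [{"rx": .., "ry": .., "rz": .., "dx": .., "dy": .., "dz": .., "gripper": ..}, ...]. A call has 1 to 20 rows; each row shifts and turns the commanded pose from where the row before left it, along the tool's axes as they then stand; what a row does not reach is not made up. A row lasts 1/8 s, in which the tool goes at most 62.5 mm and 10.7 degrees, less where a joint would pass 70% of its speed; a pose out of reach is approached as far as the arm can. A call is refused whole if a number of a shift passes 62.5 or a number of a turn 10.7, either way. A call with a gripper value outside its range is refused whole. The fingers move at their own pace and stop on an object; "grip_force" is the grip in N (left out, the last holds). Time passes only in rows, so rows that do not move let the fingers close. It gives the time, the measured TCP pose, the force, the opening and the grip force at its end, in the units of the state.
- r.get_obs(): the state, without advancing time (a new reading comes with each control period).
- r.grab_frame(name): name is "side" or "top"; returns the picture (480x640x3 uint8, blue, green, red); there is no depth.
- r.camera_info(name): a dict with "mtx" (3x3 intrinsics, pixels), "rvec" (rotation vector, rad) and "tvec" (3), from world to camera coordinates, as OpenCV has them. Camera axes: x right, y down, z forward; pixel columns grow to the right and rows downward; lengths in m; the calibration is good to about 2 mm. A picture is of the moment at which its call begins. camera_info takes no time and is no camera call.
- r.hand_in(): hands the job in; it is judged then, once.
The state is a dict: "clock": time; "joints": joint angles; "qvel": joint speeds; "tau": joint torques, N m; "tcp_pos": TCP position; "orientation": TCP orientation; "contact_force": force on the tool from outside, world axes, zero at the start; "moment": the same for the moment, N m; "grip_width": finger opening in m; "gripper_force": force on a finger pad.
Only numpy, scipy, OpenCV 4.12 (cv2) and the standard library are available. Lean on these libraries where they do the work, as an engineer would, in place of code of your own. Each camera call takes 0.05 s, during which the arm holds its last target. There are 200 camera calls.

## Working session

There is one attempt and no reset: what is moved stays moved. The work goes in short steps, Python scripts to look and compute and a tool call to move; the robot and the scene stay as the last step left them, time stands still between calls to the robot, and variables do not carry over. Pictures are saved under pics/ and viewed, at most 10 in all, crops included, and the job is handed in when it is done.

Besides the shell and the picture viewer there is one more tool, called after "Call:" as a command line: name --argument value ..., lists and objects as JSON in quotes. step_arm: Moves the arm, as the interface text tells. Its arguments: {"type":"object","properties":{"moves":{"type":"array","items":{"type":"object","properties":{"rx":{"type":"number"},"ry":{"type":"number"},"rz":{"type":"number"},"dx":{"type":"number"},"dy":{"type":"number"},"dz":{"type":"number"},"gripper":{"type":"number"}}}},"grip_force":{"type":"number"}},"required":["moves"]}

```bash
mkdir -p pics; python3 - <<'E'
from bench import r
import cv2
for n in("top","side"):
    cv2.imwrite(f"pics/{n}0.png",r.grab_frame(n)); c=r.camera_info(n); print(n,c)
o=r.get_obs(); print({k:o[k] for k in("clock","tcp_pos","orientation","grip_width","contact_force")},r.tcp_to_tips)
E
```

```text
top {'mtx': array([[571.309925  ,   0.        , 313.11831331],
       [  0.        , 571.309925  , 231.96886793],
       [  0.        ,   0.        ,   1.        ]]), 'rvec': array([ 2.0893319 , -2.1352027 ,  0.22438998]), 'tvec': array([-4.68963700e-04,  5.64721345e-01,  1.29918031e+00])}
side {'mtx': array([[622.0517287 ,   0.        , 317.56861684],
       [  0.        , 622.0517287 , 245.8426605 ],
       [  0.        ,   0.        ,   1.        ]]), 'rvec': array([ 2.32169868, -0.82901688,  0.30040737]), 'tvec': array([-0.41826121,  0.32376818,  1.64476845])}
{'clock': 0.1, 'tcp_pos': array([0.20308675, 0.64322334, 0.25244355]), 'orientation': array([-4.78434767e-01, -3.10482847e+00,  2.52555637e-03]), 'grip_width': 0.08542240746955257, 'contact_force': array([0.53187597, 0.64475973, 0.32128186])} 0.022
```

View pics/top0.png

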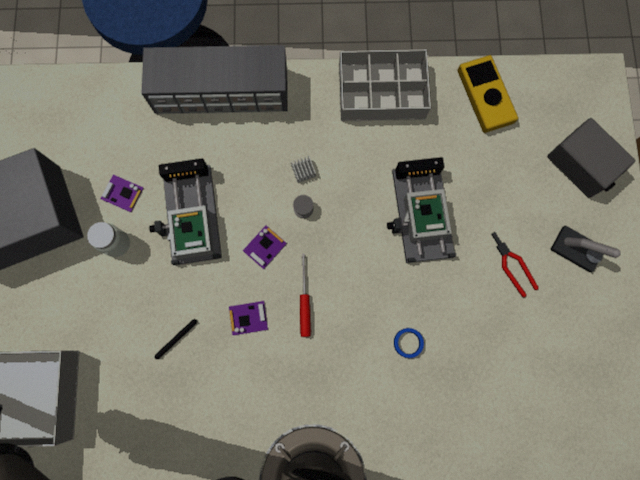

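View pics/side0.png

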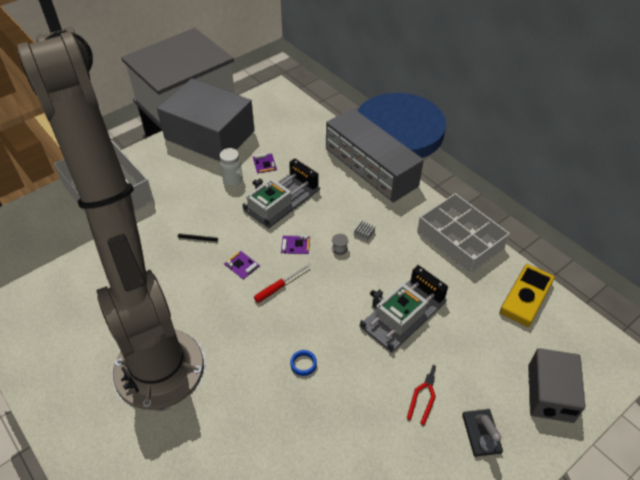

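The top view shows two jigs. The left one, at about (190,230), has its carriage flush with the near end. The right one, at about (427,215), has its carriage farther in, with bare base in front. The left jig therefore looks like jig_a. The purple boards at (122,193), (265,246) and (248,318) are look-alikes lying loose. I'll confirm with a crop.

```bash
python3 - <<'E'
import cv2,numpy as np
t=cv2.imread("pics/top0.png");
a=cv2.resize(t[150:275,140:230],None,fx=4.4,fy=4.4,interpolation=cv2.INTER_CUBIC)
b=cv2.resize(t[150:275,380:470],None,fx=4.4,fy=4.4,interpolation=cv2.INTER_CUBIC)
cv2.imwrite("pics/crop1.png",np.hstack([a,b]))
E
```

```text
(no output)
```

View pics/crop1.png

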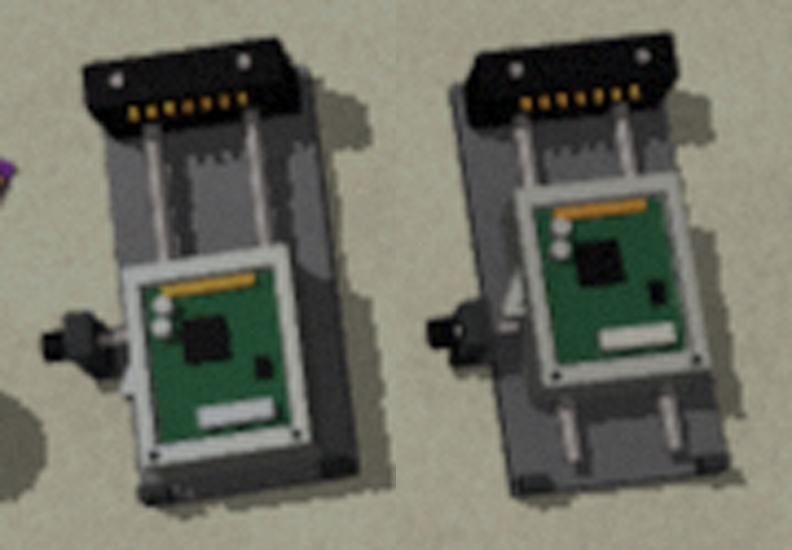

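The left crop is jig_a: its carriage is at the near end and the pin sits ahead of the tooth. The right crop is already latched. Next I'll measure the bright nest rim of jig_a in both views.

```bash
cat > h.py <<'E'
import cv2,numpy as np
from bench import r
from scipy.spatial.transform import Rotation as R
def ray(n,uv,z):
    c=r.camera_info(n);M=cv2.Rodrigues(c["rvec"])[0];C=-M.T@c["tvec"]
    p=cv2.undistortPoints(np.float32(uv).reshape(-1,1,2),c["mtx"],None)[:,0]
    d=np.c_[p,np.ones(len(p))]@M
    return C+d*((z-C[2])/d[:,2])[:,None]
E
python3 - <<'E'
from h import *
# rim corners from the crop: near-left, near-right, far-right, far-left
c=np.array([[143,464],[311,443],[285,245],[122,267]])
uv=(c+.5)/4.4-.5+[140,150]
P=ray("top",uv,.07);print(P.round(4))
e=lambda a,b:(np.linalg.norm(P[a]-P[b]).round(4))
print(e(0,1),e(3,2),e(0,3),e(1,2))
f=(P[2]+P[3]-P[0]-P[1])[:2];l=(P[0]+P[3]-P[1]-P[2])[:2]
print("yaw",np.arctan2(f[1],f[0]),np.arctan2(-l[0],l[1]),"face",P[:2].mean(0),"ctr",P.mean(0))
t=cv2.imread("pics/top0.png");s=cv2.imread("pics/side0.png")
for n,im,(x0,x1,y0,y1) in(("top",t,(155,225,200,275)),("side",s,(235,325,155,230))):
    h=cv2.cvtColor(im,cv2.COLOR_BGR2HSV);m=cv2.inRange(h,(40,90,30),(85,255,255));k=np.zeros_like(m);k[y0:y1,x0:x1]=m[y0:y1,x0:x1]
    k=cv2.morphologyEx(k,cv2.MORPH_CLOSE,np.ones((7,7)))
    q=max(cv2.findContours(k,0,2)[0],key=cv2.contourArea)
    b=cv2.boxPoints(cv2.minAreaRect(q));B=ray(n,b,.065);print(n,B.round(4).tolist(),B.mean(0))
o=r.get_obs();print(R.from_rotvec(o["orientation"]).as_matrix().round(3))
E
python3 - <<'E'
import cv2
s=cv2.imread("pics/side0.png")
cv2.imwrite("pics/crop2.png",cv2.resize(s[150:235,225:330],None,fx=7,fy=7,interpolation=cv2.INTER_CUBIC))
E
```

```text
[[0.5142 0.3181 0.07  ]
 [0.5236 0.2291 0.07  ]
 [0.6328 0.2448 0.07  ]
 [0.6225 0.3327 0.07  ]]
0.0896 0.0884 0.1092 0.1103
yaw 0.13840925412826216 0.11132366810319366 face [0.51894318 0.27360841 0.07      ] ctr [0.57329938 0.28118023 0.07      ]
top [[0.6114, 0.3221, 0.065], [0.6188, 0.2534, 0.065], [0.5349, 0.2417, 0.065], [0.5277, 0.3095, 0.065]] [0.57319383 0.28168272 0.065     ]
side [[0.5328, 0.3127, 0.065], [0.6206, 0.3237, 0.065], [0.6076, 0.2582, 0.065], [0.5218, 0.2488, 0.065]] [0.57069925 0.28584976 0.065     ]
[[-0.954  0.301 -0.   ]
 [ 0.301  0.954 -0.002]
 [-0.    -0.002 -1.   ]]
```

View pics/crop2.png

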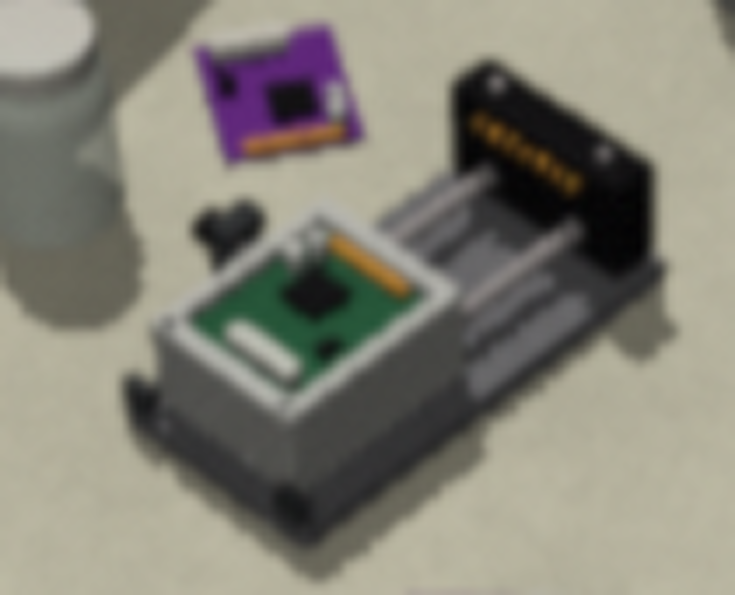

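The side crop agrees with the top view. The front face is clear, with low black stops at its corners. The face centre is about (0.518, 0.274) and the yaw about 0.13 rad. I'll turn the tool, shut the fingers and go to a point above and in front of the face.

Call:
step_arm --moves '[{"rz": -8.3,"gripper": -1},{"rz": -8.3,"gripper": -1},{"rz": -8.3,"gripper": -1},{"dx": -21,"dy": -41,"gripper": -1},{"dx": -21,"dy": -41,"gripper": -1},{"dx": -21,"dy": -41,"gripper": -1},{"dx": -21,"dy": -41,"gripper": -1},{"dx": -21,"dy": -41,"gripper": -1},{"dx": -21,"dy": -41,"gripper": -1},{"dx": -21,"dy": -41,"gripper": -1},{"dx": -21,"dy": -41,"gripper": -1},{"dx": -21,"dy": -41,"gripper": -1},{"dx": -21,"dy": -41,"gripper": -1},{"gripper": -1},{"gripper": -1}]' --grip_force 40

```text
invalid input at $.moves[0]: expected keys rx, ry, rz, dx, dy, dz, gripper
```

```bash
cat > st.py <<'E'
from h import *
o=r.get_obs();u=np.array([np.cos(.13),np.sin(.13)]);d=o["tcp_pos"][:2]-[.518,.274]
m=R.from_rotvec(o["orientation"]).as_matrix()
print(o["clock"],o["tcp_pos"].round(4),"along",(d@u).round(4),"left",(d@[-u[1],u[0]]).round(4),"tool -x yaw",np.arctan2(-m[1,0],-m[0,0]).round(3),m[2].round(3),o["contact_force"].round(1),o["grip_width"],"along-jig F",(o["contact_force"][:2]@u).round(1))
E
python3 st.py
```

```text
0.1 [0.2031 0.6432 0.2524] along -0.2644 left 0.4069 tool -x yaw -0.306 [-0.    -0.002 -1.   ] [0.5 0.6 0.3] 0.08542240746955257 along-jig F 0.6
```

Call:
step_arm --moves '[{"rx": 0,"ry": 0,"rz": -8.3,"dx": 0,"dy": 0,"dz": 0,"gripper": -1},{"rx": 0,"ry": 0,"rz": -8.3,"dx": 0,"dy": 0,"dz": 0,"gripper": -1},{"rx": 0,"ry": 0,"rz": -8.3,"dx": 0,"dy": 0,"dz": 0,"gripper": -1},{"rx": 0,"ry": 0,"rz": 0,"dx": -21,"dy": -41,"dz": 0,"gripper": -1},{"rx": 0,"ry": 0,"rz": 0,"dx": -21,"dy": -41,"dz": 0,"gripper": -1},{"rx": 0,"ry": 0,"rz": 0,"dx": -21,"dy": -41,"dz": 0,"gripper": -1},{"rx": 0,"ry": 0,"rz": 0,"dx": -21,"dy": -41,"dz": 0,"gripper": -1},{"rx": 0,"ry": 0,"rz": 0,"dx": -21,"dy": -41,"dz": 0,"gripper": -1},{"rx": 0,"ry": 0,"rz": 0,"dx": -21,"dy": -41,"dz": 0,"gripper": -1},{"rx": 0,"ry": 0,"rz": 0,"dx": -21,"dy": -41,"dz": 0,"gripper": -1},{"rx": 0,"ry": 0,"rz": 0,"dx": -21,"dy": -41,"dz": 0,"gripper": -1},{"rx": 0,"ry": 0,"rz": 0,"dx": -21,"dy": -41,"dz": 0,"gripper": -1},{"rx": 0,"ry": 0,"rz": 0,"dx": -21,"dy": -41,"dz": 0,"gripper": -1},{"rx": 0,"ry": 0,"rz": 0,"dx": 0,"dy": 0,"dz": 0,"gripper": -1},{"rx": 0,"ry": 0,"rz": 0,"dx": 0,"dy": 0,"dz": 0,"gripper": -1}]' --grip_force 40

```text
clock: 1.98
tcp_pos: [0.4636, 0.2644, 0.253]
orientation: [0.202, -3.134, -0.0]
contact_force: [0.6, 0.7, 0.2]
grip_width: -0.0005
gripper_force: 0.0
```

```bash
python3 st.py
```

```text
1.975 [0.4636 0.2644 0.253 ] along -0.0552 left -0.0024 tool -x yaw 0.129 [ 0.001  0.    -1.   ] [0.6 0.7 0.2] -0.00046057150977194943 along-jig F 0.7
```

Call:
step_arm --moves '[{"rx": 0,"ry": 0,"rz": 0,"dx": 0,"dy": 2,"dz": 38,"gripper": -1},{"rx": 0,"ry": 0,"rz": 0,"dx": 0,"dy": 0,"dz": 38,"gripper": -1},{"rx": 0,"ry": 0,"rz": 0,"dx": 0,"dy": 0,"dz": 38,"gripper": -1},{"rx": 0,"ry": 0,"rz": 0,"dx": 0,"dy": 0,"dz": 38,"gripper": -1},{"rx": 0,"ry": 0,"rz": 0,"dx": 0,"dy": 0,"dz": 38,"gripper": -1},{"rx": 0,"ry": 0,"rz": 0,"dx": 0,"dy": 0,"dz": 0,"gripper": -1},{"rx": 0,"ry": 0,"rz": 0,"dx": 0,"dy": 0,"dz": 0,"gripper": -1}]'

```text
clock: 2.85
tcp_pos: [0.464, 0.2673, 0.0643]
orientation: [-0.204, 3.134, 0.002]
contact_force: [-0.2, -0.5, -0.4]
grip_width: 0.0003
gripper_force: 0.0
```

```bash
python3 st.py; python3 -c "
from h import *
cv2.imwrite('pics/t2.png',cv2.resize(r.grab_frame('top')[150:300,130:280],None,fx=4,fy=4)); cv2.imwrite('pics/s2.png',cv2.resize(r.grab_frame('side')[130:255,210:340],None,fx=4.6,fy=4.6))
print(cv2.hconcat([cv2.imread('pics/t2.png')]).shape)"
```

```text
2.85 [0.464  0.2673 0.0643] along -0.0544 left 0.0003 tool -x yaw 0.13 [-0.001  0.001 -1.   ] [-0.2 -0.5 -0.4] 0.0002645498490810905 along-jig F -0.3
(600, 600, 3)
```

View pics/s2.png

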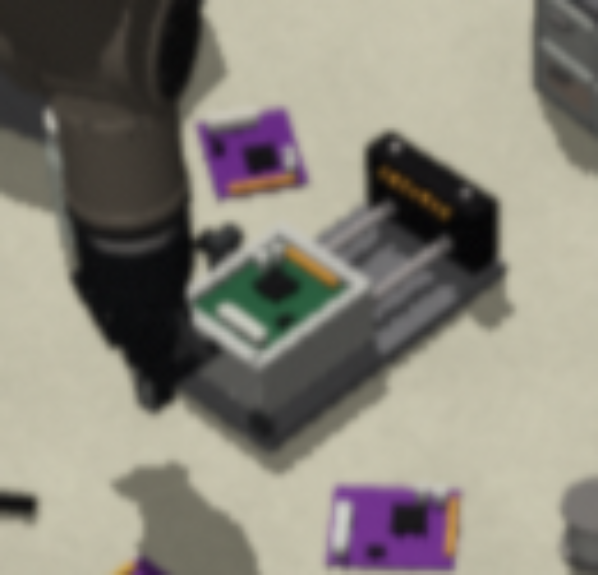

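The shut fingertips stand in front of the face, which is still clear. I'll move in gently to find contact.

Call:
step_arm --moves '[{"rx": 0,"ry": 0,"rz": 0,"dx": -10,"dy": 0,"dz": 0,"gripper": -1},{"rx": 0,"ry": 0,"rz": 0,"dx": -10,"dy": 0,"dz": 0,"gripper": -1},{"rx": 0,"ry": 0,"rz": 0,"dx": -10,"dy": 0,"dz": 0,"gripper": -1},{"rx": 0,"ry": 0,"rz": 0,"dx": -6,"dy": 0,"dz": 0,"gripper": -1},{"rx": 0,"ry": 0,"rz": 0,"dx": 0,"dy": 0,"dz": 0,"gripper": -1}]'

```text
clock: 3.58
tcp_pos: [0.5001, 0.2706, 0.0632]
orientation: [-0.201, 3.135, -0.0]
contact_force: [-0.6, -0.1, -0.5]
grip_width: 0.0002
gripper_force: 0.0
```

```bash
python3 st.py
```

```text
3.575 [0.5001 0.2706 0.0632] along -0.0182 left -0.0011 tool -x yaw 0.128 [-0. -0. -1.] [-0.6 -0.1 -0.5] 0.0002190593248564744 along-jig F -0.7
```

Call:
step_arm --moves '[{"rx": 0,"ry": 0,"rz": 0,"dx": -4,"dy": 0,"dz": 0,"gripper": -1},{"rx": 0,"ry": 0,"rz": 0,"dx": 0,"dy": 0,"dz": 0,"gripper": -1}]'

```text
clock: 3.82
tcp_pos: [0.5036, 0.2712, 0.0633]
orientation: [-0.202, 3.135, 0.0]
contact_force: [-0.9, 0.4, 0.1]
grip_width: 0.0003
gripper_force: 0.0
```

```bash
python3 st.py
```

```text
3.825 [0.5036 0.2712 0.0633] along -0.0146 left -0.0009 tool -x yaw 0.129 [-0.  0. -1.] [-0.9  0.4  0.1] 0.0002950148093655919 along-jig F -0.8
```

Call:
step_arm --moves '[{"rx": 0,"ry": 0,"rz": 0,"dx": -4,"dy": 0,"dz": 0,"gripper": -1},{"rx": 0,"ry": 0,"rz": 0,"dx": 0,"dy": 0,"dz": 0,"gripper": -1}]'

```text
clock: 4.08
tcp_pos: [0.5073, 0.2718, 0.0632]
orientation: [0.202, -3.134, 0.0]
contact_force: [-0.8, -0.2, -0.2]
grip_width: -0.0004
gripper_force: 0.6
```

```bash
python3 st.py
```

```text
4.075 [0.5073 0.2718 0.0632] along -0.0109 left -0.0008 tool -x yaw 0.129 [ 0.001 -0.    -1.   ] [-0.8 -0.2 -0.2] -0.0003766996299589177 along-jig F -0.8
```

Call:
step_arm --moves '[{"rx": 0,"ry": 0,"rz": 0,"dx": -3,"dy": 0,"dz": 0,"gripper": -1},{"rx": 0,"ry": 0,"rz": 0,"dx": 0,"dy": 0,"dz": 0,"gripper": -1}]'

```text
clock: 4.32
tcp_pos: [0.5096, 0.272, 0.0631]
orientation: [0.202, -3.133, 0.001]
contact_force: [-4.7, -0.2, 2.7]
grip_width: 0.0002
gripper_force: 2.3
```

Call:
step_arm --moves '[{"rx": 0,"ry": 0,"rz": 0,"dx": -3,"dy": 0,"dz": 0,"gripper": -1},{"rx": 0,"ry": 0,"rz": 0,"dx": 0,"dy": 0,"dz": 0,"gripper": -1}]'

```text
clock: 4.58
tcp_pos: [0.5128, 0.2725, 0.0631]
orientation: [0.203, -3.134, 0.0]
contact_force: [-5.0, -0.6, 1.7]
grip_width: -0.0003
gripper_force: 2.3
```

Call:
step_arm --moves '[{"rx": 0,"ry": 0,"rz": 0,"dx": -3,"dy": 0,"dz": 0,"gripper": -1},{"rx": 0,"ry": 0,"rz": 0,"dx": 0,"dy": 0,"dz": 0,"gripper": -1}]'

```text
clock: 4.82
tcp_pos: [0.5159, 0.2729, 0.0631]
orientation: [0.202, -3.134, 0.0]
contact_force: [-4.5, 0.1, 1.3]
grip_width: -0.0001
gripper_force: 2.3
```

```bash
python3 st.py
```

```text
4.825 [0.5159 0.2729 0.0631] along -0.0022 left -0.0008 tool -x yaw 0.129 [ 0.001 -0.    -1.   ] [-4.5  0.1  1.3] -0.00010718553777783107 along-jig F -4.4
```

Contact came at along ≈ -0.010, so travel is now about 8 mm. I'll push about 48 mm further, to roughly 56 mm.

Call:
step_arm --moves '[{"rx": 0,"ry": 0,"rz": 0,"dx": -6,"dy": 0,"dz": 0,"gripper": -1},{"rx": 0,"ry": 0,"rz": 0,"dx": -6,"dy": 0,"dz": 0,"gripper": -1},{"rx": 0,"ry": 0,"rz": 0,"dx": -6,"dy": 0,"dz": 0,"gripper": -1},{"rx": 0,"ry": 0,"rz": 0,"dx": -6,"dy": 0,"dz": 0,"gripper": -1},{"rx": 0,"ry": 0,"rz": 0,"dx": -6,"dy": 0,"dz": 0,"gripper": -1},{"rx": 0,"ry": 0,"rz": 0,"dx": -6,"dy": 0,"dz": 0,"gripper": -1},{"rx": 0,"ry": 0,"rz": 0,"dx": -6,"dy": 0,"dz": 0,"gripper": -1},{"rx": 0,"ry": 0,"rz": 0,"dx": -6,"dy": 0,"dz": 0,"gripper": -1},{"rx": 0,"ry": 0,"rz": 0,"dx": 0,"dy": 0,"dz": 0,"gripper": -1},{"rx": 0,"ry": 0,"rz": 0,"dx": 0,"dy": 0,"dz": 0,"gripper": -1}]'

```text
clock: 6.08
tcp_pos: [0.5625, 0.2791, 0.0625]
orientation: [0.203, -3.132, 0.001]
contact_force: [-6.2, 0.5, 0.5]
grip_width: -0.0001
gripper_force: 3.2
```

```bash
python3 st.py
```

```text
6.075 [0.5625 0.2791 0.0625] along 0.0447 left -0.0007 tool -x yaw 0.129 [ 0.003 -0.    -1.   ] [-6.2  0.5  0.5] -0.00010038504565741034 along-jig F -6.1
```

Travel is about 54 mm with spring force only, so it is past the pin and short of the end. I'll back off slowly, then move clear.

Call:
step_arm --moves '[{"rx": 0,"ry": 0,"rz": 0,"dx": 4,"dy": 0,"dz": 0,"gripper": -1},{"rx": 0,"ry": 0,"rz": 0,"dx": 4,"dy": 0,"dz": 0,"gripper": -1},{"rx": 0,"ry": 0,"rz": 0,"dx": 4,"dy": 0,"dz": 0,"gripper": -1},{"rx": 0,"ry": 0,"rz": 0,"dx": 4,"dy": 0,"dz": 0,"gripper": -1},{"rx": 0,"ry": 0,"rz": 0,"dx": 4,"dy": 0,"dz": 0,"gripper": -1},{"rx": 0,"ry": 0,"rz": 0,"dx": 4,"dy": 0,"dz": 0,"gripper": -1},{"rx": 0,"ry": 0,"rz": 0,"dx": 4,"dy": 0,"dz": 0,"gripper": -1},{"rx": 0,"ry": 0,"rz": 0,"dx": 0,"dy": 0,"dz": 0,"gripper": -1}]'

```text
clock: 7.08
tcp_pos: [0.5366, 0.2754, 0.0637]
orientation: [-0.202, 3.134, 0.0]
contact_force: [-0.6, -0.2, -0.4]
grip_width: -0.0003
gripper_force: 0.0
```

Call:
step_arm --moves '[{"rx": 0,"ry": 0,"rz": 0,"dx": 15,"dy": 0,"dz": 0,"gripper": -1},{"rx": 0,"ry": 0,"rz": 0,"dx": 20,"dy": 0,"dz": 0,"gripper": -1},{"rx": 0,"ry": 0,"rz": 0,"dx": 20,"dy": 0,"dz": 0,"gripper": -1},{"rx": 0,"ry": 0,"rz": 0,"dx": 15,"dy": 0,"dz": 0,"gripper": -1},{"rx": 0,"ry": 0,"rz": 0,"dx": 0,"dy": 0,"dz": -40,"gripper": -1},{"rx": 0,"ry": 0,"rz": 0,"dx": 0,"dy": 0,"dz": -40,"gripper": -1},{"rx": 0,"ry": 0,"rz": 0,"dx": 0,"dy": 0,"dz": -40,"gripper": -1},{"rx": 0,"ry": 0,"rz": 0,"dx": 0,"dy": 0,"dz": -40,"gripper": -1},{"rx": 0,"ry": 0,"rz": 0,"dx": 0,"dy": 0,"dz": 0,"gripper": -1},{"rx": 0,"ry": 0,"rz": 0,"dx": 0,"dy": 0,"dz": 0,"gripper": -1}]'

```text
clock: 8.32
tcp_pos: [0.4662, 0.2662, 0.2228]
orientation: [0.202, -3.135, 0.0]
contact_force: [-0.4, 0.4, -0.7]
grip_width: -0.0001
gripper_force: 0.0
```

```bash
python3 st.py; python3 - <<'E'
from h import *
t=r.grab_frame('top')[150:275,140:270]; s=r.grab_frame('side')[140:235,225:335]
cv2.imwrite('pics/s3.png',np.hstack([cv2.resize(t,(416,400),interpolation=2),cv2.resize(s,(380,400),interpolation=2)]))
E
```

```text
8.325 [0.4662 0.2662 0.2228] along -0.0524 left -0.001 tool -x yaw 0.129 [ 0.001 -0.    -1.   ] [-0.4  0.4 -0.7] -5.087198919876682e-05 along-jig F -0.4
```

View pics/s3.png

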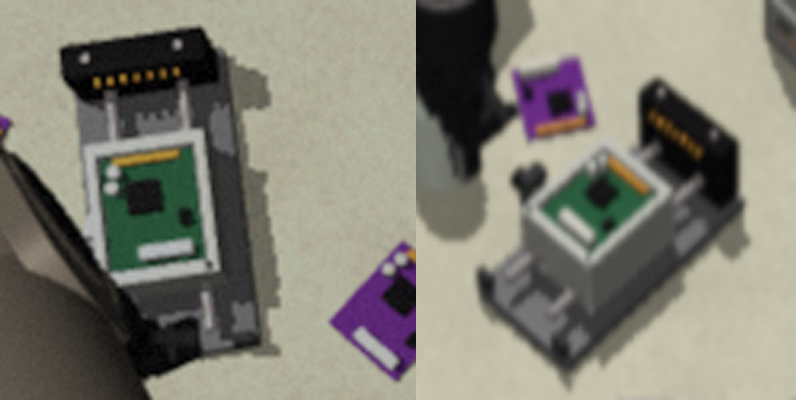

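The pictures show jig_a's carriage resting at its middle position with its board in the nest. The arm is clear and feels no contact.

```bash
python3 -c "
from bench import r
print(r.hand_in())"
```

```text
the job is handed in; nothing more can be done
None
```

I pushed jig_a's carriage about 54 mm in and let go. The pictures then showed it resting at its middle position with its board still in the nest. The arm touched nothing else that I could see, and I handed the job in at about 8.4 s; no verdict came back.

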